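# Demagnetise a screwdriver: set the dial, hold the shank hovering over the poles

## Task

First turn the dial of the bench demagnetiser until its pointer stands at the one long mark on the scale; only then pick the screwdriver up by its handle and carry it over the things standing on the bench, without touching or disturbing them. Finish still holding it, still and level, with the middle of its bare steel shank centred about 1 cm above the two steel pole faces and lying straight across both of them; the screwdriver must never touch the demagnetiser, and the program ends while holding it there.

Things in the scene. Friction and masses are not known exactly. Their poses are not given: they have to be found in the camera images.
- demagnetiser: Bench demagnetiser, fixed to the bench: grey case 150 x 84 mm (x by y), its top 45 mm above the bench, dial near one end, two bright steel pole shoes near the other. Origin on the bench under the middle of the case; x from dial end to pole end, y across, z up. The dial's axis is at x = -40 mm, the poles' centre at x = 42 mm.
- pole_centre (a point): Point midway between the two pole faces, at their height (59 mm above the bench, 14 mm above the case top); axes as the demagnetiser's. Each face is 36 mm in x by 20 mm in y, centred 20 mm from this point along +y and -y, so a shank lying across both lies along y.
- dial_mark (a point): Point on the case top (46 mm above the bench) in the middle of the only long black mark (13 mm) of the dial's scale, 31 mm from the dial's axis; the other nine marks are short (4 mm).
- dial_grip (a point): Point on the dial's vertical axis at gripping height (66.5 mm above the bench), turning with the dial. Black disc, 40 mm diameter, its top 6.5 mm above the case, with an upright bar grip 38 mm long along this point's x, 12 mm thick along y, rising to 74.5 mm above the bench. The white line from the axis towards this point's +x is the pointer.
- dial (a joint): Angle of the dial in rad, 0 to 4.71, growing clockwise seen from above; the short marks are pi/6 apart from 0 on and the long mark is at 3.14. The start lies 0.6 to 1.45 below it. Light friction (0.03 N m); it stays where it is left.
- screwdriver: Screwdriver lying on the bench, 185 mm long, amber handle, 50 to 90 g. Origin at mid length on its underside, z up, +y to the handle end. Handle from y = 10 to 93 mm, 20 mm wide, 24 mm high; round steel shank (5.6 mm thick) from y = 10 mm to the blade at -93 mm, sloping 0.06 rad down to the blade as it lies; held as it lay counts as level.
- handle_middle (a point): A good place to grip the handle across, near the centre of mass: 47 mm from the screwdriver's origin towards the handle end, 12 mm above the underside. Axes as the screwdriver's.
- shank_middle (a point): Middle of the bare shank, on its axis: 36 mm from the screwdriver's origin towards the blade, 6 mm above the underside (83 mm from handle_middle). Axes as the screwdriver's.
- block_plane: Small black iron plane, 167 mm long, 47 mm wide, 52 mm high, loose, standing between the screwdriver and the demagnetiser; its length along its y. Origin under its middle. To be left alone.
- oil_bottle: Small brown bottle with black cap, 36 mm diameter, 54 mm high, loose, standing between the plane and the demagnetiser. Origin under its middle. To be left alone.
- octo_top: Upper one of two pale eight-sided wood blocks (89 mm wide, 34 mm high) lying loose on a fixed pile of small boards beside the way; its top is 132 mm above the bench. Origin under its middle. To be left alone.

How it is judged:
On the way, in this order (a step that is already met when the one before it is completed fails the run):
1. the dial stands at the long mark, the screwdriver not yet picked up (value of joint dial between 3.03 and 3.25 rad and distance of screwdriver from where it was at the start of the episode below 0.03 m), for 0.3 s.
2. the screwdriver is lifted off the bench in the fingers (height (world z) of screwdriver above 0.04 m and contact force between the fingers and screwdriver above 1 N), for 0.1 s.
At the end, for the whole second after the job is handed in: Held still in the fingers: shank middle (axis) 6 to 21 mm above the pole faces, within 10 mm of their centre along the case's x and 15 mm along y; screwdriver parallel to the case's y and level within 0.14 rad, blade to either side; dial within 0.11 rad of the long mark (value of joint dial between 3.03 and 3.25 rad and z of shank_middle in the frame of pole_centre between 0.006 and 0.021 m and x of shank_middle in the frame of pole_centre between -0.01 and 0.01 m and y of shank_middle in the frame of pole_centre between -0.015 and 0.015 m and angle between the y axis of screwdriver and the y axis of pole_centre, either way round below 0.14 rad and contact force between the fingers and screwdriver above 1 N and linear speed of screwdriver below 0.02 m/s and angular speed of screwdriver below 0.2 rad/s); the arm keeps its last pose, push and grip.
It fails at once if the screwdriver touches the demagnetiser (contact force between screwdriver and demagnetiser above 0.3 N).
It fails at once if the screwdriver touches a bystander (contact force between screwdriver and block_plane above 0.3 N or contact force between screwdriver and oil_bottle above 0.3 N or contact force between screwdriver and octo_top above 0.3 N).
It fails at once if a bystander is disturbed (distance of any of block_plane, oil_bottle, octo_top from where it was at the start of the episode above 0.01 m).
It also fails if it takes over 64 s, if anything falls off the work surface, if the arm or the gripper's body presses on something with over 40 N, if the wrist force passes 120 N, or if a joint passes its speed limit or range.

## Robot

A 7-joint arm with a two-finger parallel gripper is mounted at the origin on a cart in front of the work surface, level with it; the furniture and walls round the work are solid. World frame = base frame: x ahead of the robot, y to its left, z up, the work surface at z = 0. Lengths are in m, angles in rad, forces in N, time in s.
With the tool pointing down it reaches from about 0.4 to 0.85 m from the base axis. Payload 10.4 kg.
Tool frame: the origin (TCP) lies at the very end of the fingers, on their centre line; the grasp point (between the pads) lies 19 mm behind it (manip.grip_point_offset is the distance from the TCP to the grasp point, in m); z points along the fingers, y is the line along which they close (so a half turn about z gives the same grasp; the last joint's range is limited). The gripper opens to 85 mm and grips with 20 to 120 N. Pads are 22 mm wide; open, the fingers measure 114 mm over their backs; the gripper's body (76 mm by 85 mm) begins 54 mm behind the grasp point. The pads swing forward as they close: fully open they stand 13 mm farther back than shut.
Start: joints at [1.261, 0.332, -0.065, 1.46, 0.022, 1.35, -0.088], TCP at [0.177, -0.599, 0.231] pointing down, gripper open.
Joint ranges: [-2.6, 2.6], [-0.5, 2.12], [-1.47, 1.34], [0.16, 2.42], [-1.27, 4.41], [0.06, 2.06], [-2.6, 2.6]. Speed limits (rad/s): [2.22, 2.22, 2.79, 2.79, 3.14, 3.14, 3.14].

## Interface

Orientations are given as a unit quaternion [x, y, z, w].
In Python, from workcell import manip gives the robot as it stands. The module is installed in compiled form; this text tells all that it offers.
- The arm moves only by the shell command python3 -m inch 'ROWS' [OPENING] [FORCE]. ROWS is JSON, a list of rows, each a list of 2 entries, a list of its own where there are three numbers: the shift along the tool's x, y, z each as a share of 0.08 m, from -1 to 1, then the turn, a rotation vector about the tool's x, y, z each as a share of 45 degrees, from -1 to 1. A call has exactly 10 rows; each row is the pose to reach, as a shift and turn from the pose commanded when the call began, along the tool's axes at that moment; what a row does not reach only later rows make up. A row lasts 1/10 s, in which the tool goes at most 50 mm and 8.59 degrees, less where a joint would pass 70% of its speed; a pose out of reach is approached as far as the arm can. A call with a number of a shift or a turn outside -1 to 1 is refused whole. A call with a gripper value outside its range is refused whole. OPENING is the opening, from 0 (shut) to 1 (fully open), set as the call begins (- or left out, the last holds). The fingers move at their own pace and stop on an object; FORCE is the grip in N (left out, the last holds). Time passes only in rows, so rows that repeat a pose let the fingers close, or fill a call up. It gives the time, the measured TCP pose, the force, the opening and the grip force at its end, in the units of the state.
- manip.get_obs(): the state, without advancing time (a new reading comes with each control period).
- manip.camera(name): name is "scene" or "top"; returns the picture (384x512x3 uint8, red, green, blue); there is no depth.
- manip.camera_params(name): a dict with "fov_y" (degrees; the focal length in pixels is half the picture's height over the tangent of half this angle, whatever the lens; pixels are square), "cx", "cy" (the principal point, pixels), "camera_from_world" (4x4, takes a point from world to camera coordinates). Camera axes: x right, y up, looking along -z (the intrinsics and any distortion apply to the point x, -y, -z); pixel columns grow to the right and rows downward; lengths in m; the calibration is good to about 2 mm. A picture is of the moment at which its call begins. camera_params takes no time and is no camera call.
- manip.hand_in(): hands the job in; it is judged then, once.
The state is a dict: "clock": time; "joint_pos": joint angles; "joint_velocities": joint speeds; "tau": joint torques, N m; "position": TCP position; "ee_rot": TCP orientation; "ft_force": force on the tool from outside, world axes, zero at the start; "torque": the same for the moment, N m; "grip_width": opening from 0.0 (shut) to 1.0 (fully open); "grasp_force": force on a finger pad.
Only numpy, scipy, OpenCV 4.12 (cv2) and the standard library are available. Lean on these libraries where they do the work, as an engineer would, in place of code of your own. Each camera call takes 0.05 s, during which the arm holds its last target. There are 200 camera calls.

## Working session

There is one attempt and no reset: what is moved stays moved. The work goes in short steps, Python scripts to look and compute and a shell command to move; the robot and the scene stay as the last step left them, time stands still between calls to the robot, and variables do not carry over. Pictures are saved under pics/ and viewed, at most 10 in all, crops included, and the job is handed in when it is done.

```bash
mkdir -p pics; python3 - <<'E'
from workcell import manip
import cv2,json
for n in("scene","top"):
    im=manip.camera(n); cv2.imwrite(f"pics/{n}0.png",im[:,:,::-1]); print(n,{k:(v.tolist() if hasattr(v,'tolist') else v) for k,v in manip.camera_params(n).items()})
o=manip.get_obs(); print(o, manip.grip_point_offset)
E
```

```text
scene {'fov_y': 44.10907025181355, 'cx': 256.2923194115672, 'cy': 194.38982327174438, 'camera_from_world': [[-0.8617822139845124, -0.506955358536112, 0.018101936677451816, 0.4860820950763667], [0.21002049344920745, -0.32408039318251186, 0.9224225122393859, -0.16575528987954882], [-0.46176055265830546, 0.7987290925001985, 0.3857577333022703, -1.0561066969622022], [0.0, 0.0, 0.0, 1.0]]}
top {'fov_y': 57.56613687561564, 'cx': 258.62252531327897, 'cy': 189.69386302688065, 'camera_from_world': [[-0.005064685732395181, -0.9997916284785721, 0.019774948358902242, 0.1102620129274384], [0.988730123625318, -0.002047826069327171, 0.14969485309874014, -0.5144871056565875], [-0.1496231652996811, 0.0203102445222839, 0.988534472020652, -0.846905301660499], [0.0, 0.0, 0.0, 1.0]]}
{'clock': 0.1, 'joint_pos': array([ 1.26142933,  0.33276786, -0.06473967,  1.46082513,  0.02157991,
        1.34989261, -0.088529  ]), 'joint_velocities': array([-0.00027231, -0.00109507,  0.00017811, -0.00213256, -0.00080011,
        0.00035604,  0.00028179]), 'tau': array([ 7.88802517e-04, -6.26738977e+01,  4.85841266e-02, -3.92426419e+01,
        1.61090906e-02,  6.97335927e-03,  1.30005122e-05]), 'position': array([ 0.17671984, -0.5991624 ,  0.23063645]), 'ee_rot': array([ 9.89736390e-01,  1.42903878e-01, -9.60808122e-05, -5.91547614e-04]), 'ft_force': array([ 0.90491713, -0.02454572,  0.37382563]), 'torque': array([-0.02514598,  0.01600348, -0.05635218]), 'grasp_force': 0.0, 'grip_width': 0.9995380690266501} 0.0187
```

```bash
sleep 3; ls pics
```

```text
scene0.png
top0.png
```

View pics/scene0.png

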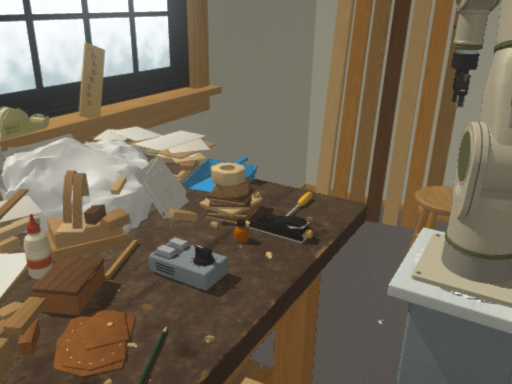

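View pics/top0.png

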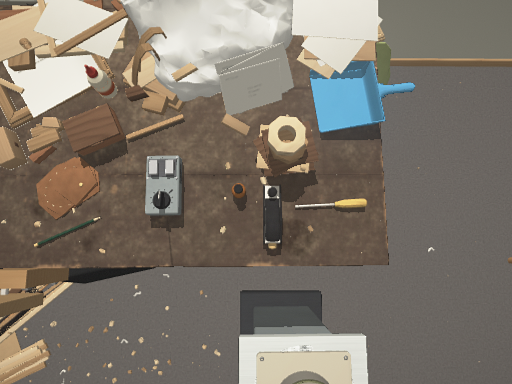

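The top view shows the case at about (163,185) with the dial on the near side at (161,200) and the poles at (161,167). The bottle is at (238,189), the plane at (272,215), the octo pile at (287,138), and the screwdriver runs from (296,206) to the handle end at (367,203).

```bash
cat > h.py <<'E'
import numpy as np, cv2
from workcell import manip
def cam(n):
    p=manip.camera_params(n); T=np.array(p["camera_from_world"]); f=192/np.tan(np.radians(p["fov_y"])/2); return T,f,p["cx"],p["cy"]
def ray(n,u,v,z):
    T,f,cx,cy=cam(n); d=T[:3,:3].T@np.array([(u-cx)/f,-(v-cy)/f,-1]); c=-T[:3,:3].T@T[:3,3]
    return c+d*(z-c[2])/d[2]
def proj(n,p):
    T,f,cx,cy=cam(n); q=T[:3,:3]@np.array(p)+T[:3,3]; return cx+f*q[0]/-q[2], cy+f*q[1]/q[2]
E
python3 - <<'E'
from h import *
im=cv2.imread("pics/top0.png"); sc=cv2.imread("pics/scene0.png")
a=cv2.resize(im[145:225,135:195],None,fx=7,fy=7,interpolation=cv2.INTER_CUBIC)
b=cv2.resize(sc[228:292,140:240],None,fx=3.7,fy=3.7,interpolation=cv2.INTER_CUBIC)
b=cv2.copyMakeBorder(b,0,560-b.shape[0],0,0,cv2.BORDER_CONSTANT)
cv2.imwrite("pics/c1.png",np.hstack([a,b])); 
hsv=cv2.cvtColor(im,cv2.COLOR_BGR2HSV)
m=np.zeros(im.shape[:2],np.uint8); m[190:215,290:380]=1
amb=((hsv[...,1]>140)&(hsv[...,2]>130)&(hsv[...,0]>12)&(m>0)).astype(np.uint8)
v,u=np.nonzero(amb); r=cv2.minAreaRect(np.c_[u,v].astype(np.float32)); print("handle",r,len(u))
w=((hsv[...,2]>110)&(m>0)).astype(np.uint8); v,u=np.nonzero(w); k=u<335
print("all",cv2.minAreaRect(np.c_[u,v].astype(np.float32)),np.polyfit(u[k],v[k],1),u.min(),u.max())
# case
g=((hsv[...,1]<60)&(hsv[...,2]>80)&(hsv[...,2]<190)).astype(np.uint8); g[:, :140]=0; g[:,190:]=0; g[:148]=0; g[222:]=0
g=cv2.morphologyEx(g,cv2.MORPH_CLOSE,np.ones((9,9)));c=max(cv2.findContours(g,0,2)[0],key=cv2.contourArea);print("case",cv2.minAreaRect(c))
print([ray("top",*p,0.045).round(3) for p in cv2.boxPoints(cv2.minAreaRect(c))])
E
```

```text
handle ((0.0, 0.0), (0.0, 0.0), 0.0) 0
all ((334.0, 202.0), (88.0, 24.0), 0.0) [-1.91814718e-01  2.63745326e+02] 290 378
case ((162.80029296875, 184.9860382080078), (35.51289367675781, 60.56788635253906), 1.1457629203796387)
[array([0.451, 0.391, 0.045]), array([0.605, 0.394, 0.045]), array([0.603, 0.305, 0.045]), array([0.449, 0.303, 0.045])]
```

View pics/c1.png

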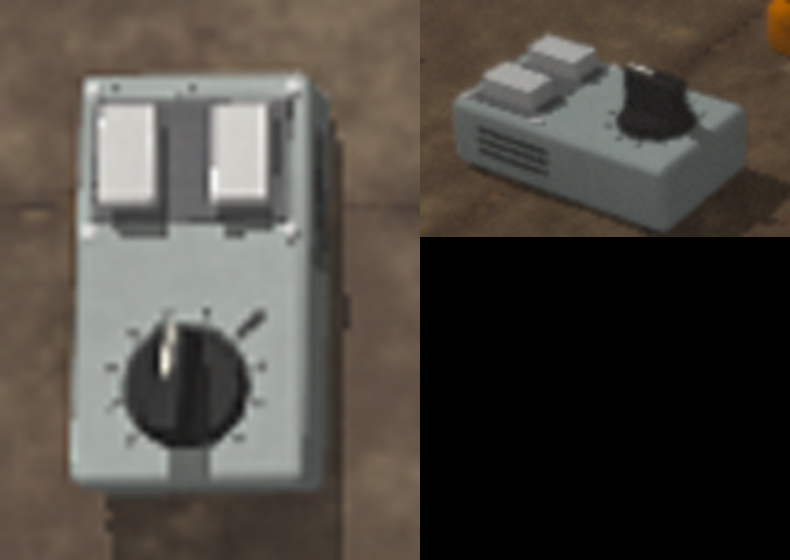

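```bash
python3 - <<'E'
from h import *
P=lambda x,y,z: ray("top",135+(x+.5)/7-.5,145+(y+.5)/7-.5,z)
pc=P(183.5,152,.059); ax=P(186,385,.0515); mk=P(252,322,.046); p0=P(164,376,.0745); p1=P(173,325,.0745); 
for n in("pc","ax","mk","p0","p1"): print(n,globals()[n].round(4))
print("pole faces",[P(*q,.059).round(4) for q in((97,102),(157,102),(210,102),(270,102),(97,203),(270,203))])
print("case top",[P(*q,.045).round(4) for q in((83,78),(300,78),(72,478),(298,478))])
d=lambda a,b:np.degrees(np.arctan2(*(b-a)[[1,0]]))
print("dist pc-ax",np.linalg.norm((pc-ax)[:2]),"case yaw",d(ax,pc),"mark",d(ax,mk),np.linalg.norm((mk-ax)[:2]),"ptr",d(p0,p1),"tip from ax",d(ax,p1))
print(np.linalg.norm((p1-p0)[:2]))
im=cv2.imread("pics/top0.png").astype(int)
hsv=cv2.cvtColor(im.astype(np.uint8),cv2.COLOR_BGR2HSV)
S=slice(190,215),slice(290,385)
amb=(im[S][...,2]-im[S][...,0]>80); v,u=np.nonzero(amb); u=u+290; v=v+190
print("handle px",len(u),u.min(),u.max(),v.min(),v.max(),u.mean(),v.mean())
sh=(im[S].min(-1)>95)&~amb
v2,u2=np.nonzero(sh); u2=u2+290;v2=v2+190; print("shank",len(u2),u2.min() if len(u2) else 0,u2.max() if len(u2) else 0)
k=(u2<334)&(abs(v2-205)<5); print(np.c_[u2,v2][k][:60].tolist())
(vx,vy,x0,y0)=cv2.fitLine(np.c_[u,v].astype(np.float32),2,0,.01,.01).ravel(); print("line",vx,vy,x0,y0)
crop=cv2.resize(im[185:225,285:375].astype(np.uint8),None,fx=8,fy=8,interpolation=cv2.INTER_CUBIC)
cv2.imwrite("pics/c2.png",crop)
E
```

```text
pc [0.5709 0.3513 0.059 ]
ax [0.4886 0.3493 0.0515]
mk [0.5119 0.3282 0.046 ]
p0 [0.4889 0.351  0.0745]
p1 [0.5066 0.3486 0.0745]
pole faces [array([0.589 , 0.3825, 0.059 ]), array([0.589 , 0.3613, 0.059 ]), array([0.589 , 0.3426, 0.059 ]), array([0.589 , 0.3213, 0.059 ]), array([0.5525, 0.381 , 0.059 ]), array([0.5524, 0.3202, 0.059 ])]
case top [array([0.6013, 0.3921, 0.045 ]), array([0.6013, 0.314 , 0.045 ]), array([0.4565, 0.3898, 0.045 ]), array([0.4562, 0.3104, 0.045 ])]
dist pc-ax 0.08225498071539696 case yaw 1.3728863936282514 mark -42.31024242673139 0.03139446262004295 ptr -7.767743143427011 tip from ax -2.387561138758009
0.017844278269941234
handle px 197 335 366 199 206 350.9746192893401 202.2944162436548
shank 102 295 334
[[325, 203], [326, 203], [327, 203], [328, 203], [329, 203], [330, 203], [331, 203], [332, 203], [333, 203], [307, 204], [308, 204], [309, 204], [310, 204], [311, 204], [312, 204], [313, 204], [314, 204], [315, 204], [316, 204], [317, 204], [318, 204], [319, 204], [320, 204], [321, 204], [322, 204], [323, 204], [324, 204], [325, 204], [326, 204], [327, 204], [328, 204], [329, 204], [330, 204], [331, 204], [332, 204], [333, 204], [295, 205], [296, 205], [297, 205], [298, 205], [299, 205], [300, 205], [301, 205], [302, 205], [303, 205], [304, 205], [305, 205], [306, 205], [307, 205], [308, 205], [309, 205], [310, 205], [311, 205], [312, 205], [313, 205], [314, 205], [315, 205], [316, 205], [317, 205], [318, 205]]
line 0.9979702 -0.063682 350.9746 202.29442
```

View pics/c2.png

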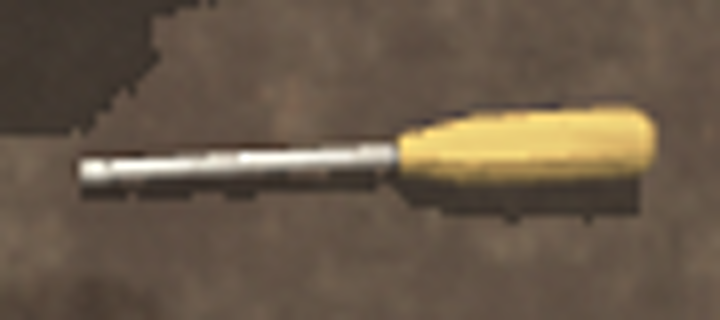

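The crop shows the dial's white pointer aimed almost straight at the poles, about 35–40° anticlockwise of the long mark, which is at crop (252,322). The screwdriver has its blade at crop (78,172) and its handle end at (656,143).

```bash
cat >> h.py <<'E'
def plan(p,yaw,wps):
    """wps: list of (x,y,z,yaw); prints shares for each call"""
    p=np.array(p,float)
    for w in wps:
        d=np.array(w[:3])-p; c,s=np.cos(np.radians(yaw)),np.sin(np.radians(yaw))
        sh=np.array([c*d[0]+s*d[1],s*d[0]-c*d[1],-d[2]])/.08
        print("->",w,"shift",sh.round(3),"turn z",round((yaw-w[3])/45,3)); p=np.array(w[:3]);yaw=w[3]
def state():
    o=manip.get_obs(); from scipy.spatial.transform import Rotation as R
    M=R.from_quat(o["ee_rot"]).as_matrix(); return o,o["position"],np.degrees(np.arctan2(M[1,0],M[0,0]))
E
python3 - <<'E'
from h import *
Q=lambda x,y,z: ray("top",285+(x+.5)/8-.5,185+(y+.5)/8-.5,z).round(4)
print("end",Q(656,143,.012),"blade",Q(78,172,.004),"neck",Q(398,152,.009), "handle edges mid",Q(560,106,.014),Q(560,181,.010))
print("octo",ray("top",287,138,.132),"bottle",ray("top",238,189,.054),"plane",ray("top",272,186,.05),ray("top",272,246,.05))
plan([.1767,-.5992,.2306],16.4,[(.21,-.49,.23,61),(.28,-.39,.22,106),(.36,-.295,.22,151),(.415,-.2,.22,175),(.43,-.12,.22,175),(.445,-.04,.22,175),(.46,.04,.22,175),(.475,.12,.22,175),(.49,.195,.22,175),(.49,.27,.18,175),(.4885,.3495,.14,175)])
E
```

```text
end [ 0.4846 -0.1734  0.012 ] blade [0.4765 0.0146 0.004 ] neck [ 0.4822 -0.0895  0.009 ] handle edges mid [ 0.4966 -0.1419  0.014 ] [ 0.4724 -0.1419  0.01  ]
octo [0.62140753 0.04408686 0.132     ] bottle [0.51424835 0.15993094 0.054     ] plane [0.52228088 0.07516342 0.05      ] [0.3741277  0.07676384 0.05      ]
-> (0.21, -0.49, 0.23, 61) shift [ 0.785 -1.192  0.007] turn z -0.991
-> (0.28, -0.39, 0.22, 106) shift [1.517 0.159 0.125] turn z -1.0
-> (0.36, -0.295, 0.22, 151) shift [ 0.866  1.289 -0.   ] turn z -1.0
-> (0.415, -0.2, 0.22, 175) shift [-0.026  1.372 -0.   ] turn z -0.533
-> (0.43, -0.12, 0.22, 175) shift [-0.1    1.013 -0.   ] turn z 0.0
-> (0.445, -0.04, 0.22, 175) shift [-0.1    1.013 -0.   ] turn z 0.0
-> (0.46, 0.04, 0.22, 175) shift [-0.1    1.013 -0.   ] turn z 0.0
-> (0.475, 0.12, 0.22, 175) shift [-0.1    1.013 -0.   ] turn z 0.0
-> (0.49, 0.195, 0.22, 175) shift [-0.105  0.95  -0.   ] turn z 0.0
-> (0.49, 0.27, 0.18, 175) shift [0.082 0.934 0.5  ] turn z 0.0
-> (0.4885, 0.3495, 0.14, 175) shift [0.105 0.988 0.5  ] turn z 0.0
```

```bash
python3 - <<'E'
from h import *
plan([.1767,-.5992,.2306],16.4,[(.22,-.515,.22,16.4),(.265,-.43,.22,61.4),(.305,-.36,.22,106.4),(.365,-.265,.22,115),(.415,-.165,.22,115),(.455,-.06,.22,115),(.485,.045,.22,115),(.49,.15,.22,115),(.49,.25,.20,155),(.489,.32,.16,175),(.4885,.3495,.12,175)])
E
```

```text
-> (0.22, -0.515, 0.22, 16.4) shift [ 0.816 -0.857  0.132] turn z 0.0
-> (0.265, -0.43, 0.22, 61.4) shift [ 0.84 -0.86 -0.  ] turn z -1.0
-> (0.305, -0.36, 0.22, 106.4) shift [ 1.008  0.02  -0.   ] turn z -1.0
-> (0.365, -0.265, 0.22, 115) shift [ 0.927  1.055 -0.   ] turn z -0.191
-> (0.415, -0.165, 0.22, 115) shift [ 0.869  1.095 -0.   ] turn z 0.0
-> (0.455, -0.06, 0.22, 115) shift [ 0.978  1.008 -0.   ] turn z 0.0
-> (0.485, 0.045, 0.22, 115) shift [ 1.031  0.895 -0.   ] turn z 0.0
-> (0.49, 0.15, 0.22, 115) shift [ 1.163  0.611 -0.   ] turn z 0.0
-> (0.49, 0.25, 0.2, 155) shift [1.133 0.528 0.25 ] turn z -0.889
-> (0.489, 0.32, 0.16, 175) shift [0.381 0.788 0.5  ] turn z -0.444
-> (0.4885, 0.3495, 0.12, 175) shift [0.038 0.367 0.5  ] turn z 0.0
```

```bash
python3 -m inch '[[[0.2,-0.2,0.03],[0,0,0]],[[0.4,-0.4,0.06],[0,0,0]],[[0.6,-0.6,0.1],[0,0,0]],[[0.8,-0.85,0.13],[0,0,0]],[[0.8,-0.85,0.13],[0,0,0]],[[0.8,-0.85,0.13],[0,0,0]],[[0.8,-0.85,0.13],[0,0,0]],[[0.8,-0.85,0.13],[0,0,0]],[[0.8,-0.85,0.13],[0,0,0]],[[0.8,-0.85,0.13],[0,0,0]]]' 1
python3 -m inch '[[[0.1,-0.1,0],[0,0,-0.15]],[[0.25,-0.25,0],[0,0,-0.3]],[[0.4,-0.4,0],[0,0,-0.45]],[[0.5,-0.5,0],[0,0,-0.6]],[[0.6,-0.6,0],[0,0,-0.75]],[[0.75,-0.75,0],[0,0,-0.9]],[[0.84,-0.86,0],[0,0,-1]],[[0.84,-0.86,0],[0,0,-1]],[[0.84,-0.86,0],[0,0,-1]],[[0.84,-0.86,0],[0,0,-1]]]'
python3 -m inch '[[[0.15,0,0],[0,0,-0.15]],[[0.3,0,0],[0,0,-0.3]],[[0.45,0,0],[0,0,-0.45]],[[0.6,0,0],[0,0,-0.6]],[[0.75,0,0],[0,0,-0.75]],[[0.9,0,0],[0,0,-0.9]],[[1,0,0],[0,0,-1]],[[1,0,0],[0,0,-1]],[[1,0,0],[0,0,-1]],[[1,0,0],[0,0,-1]]]'
python3 -m inch '[[[0.15,0.15,0],[0,0,-0.05]],[[0.3,0.3,0],[0,0,-0.1]],[[0.45,0.45,0],[0,0,-0.15]],[[0.6,0.6,0],[0,0,-0.19]],[[0.75,0.8,0],[0,0,-0.19]],[[0.93,1,0],[0,0,-0.19]],[[0.93,1,0],[0,0,-0.19]],[[0.93,1,0],[0,0,-0.19]],[[0.93,1,0],[0,0,-0.19]],[[0.93,1,0],[0,0,-0.19]]]'
python3 -c "
from h import *
o,p,y=state();print(p,y,o['joint_pos'],o['clock'])"
```

```text
clock: 1.1
position: [0.2187, -0.5164, 0.2208]
ee_rot: [0.99, 0.143, -0.0, -0.0]
ft_force: [-0.3, -0.0, -0.4]
grip_width: 0.999
grasp_force: 0.0
clock: 2.1
position: [0.2634, -0.4319, 0.2209]
ee_rot: [0.86, 0.51, -0.0, 0.0]
ft_force: [-0.2, 0.8, -0.6]
grip_width: 1.001
grasp_force: 0.0
clock: 3.1
position: [0.3018, -0.3616, 0.2209]
ee_rot: [0.6, 0.8, -0.0, 0.0]
ft_force: [0.5, -0.7, 0.5]
grip_width: 0.998
grasp_force: 0.0
clock: 4.1
position: [0.3576, -0.2674, 0.2209]
ee_rot: [0.538, 0.843, -0.0, 0.0]
ft_force: [0.2, -0.3, 0.1]
grip_width: 1.001
grasp_force: 0.0
[ 0.35755529 -0.26736469  0.2208869 ] 114.9345678868493 [ 0.9995148  -0.03602661 -0.44481644  1.89920815 -0.01605157  1.27491381
  0.99482102] 4.1
```

```bash
python3 -m inch '[[[0.15,0.15,0],[0,0,0]],[[0.3,0.3,0],[0,0,0]],[[0.45,0.5,0],[0,0,0]],[[0.6,0.7,0],[0,0,0]],[[0.75,0.9,0],[0,0,0]],[[0.9,1,0],[0,0,0]],[[0.9,1,0],[0,0,0]],[[0.9,1,0],[0,0,0]],[[0.9,1,0],[0,0,0]],[[0.9,1,0],[0,0,0]]]' 0.6
python3 -m inch '[[[0.15,0.15,0],[0,0,0]],[[0.35,0.35,0],[0,0,0]],[[0.55,0.55,0],[0,0,0]],[[0.75,0.75,0],[0,0,0]],[[0.9,0.9,0],[0,0,0]],[[1,1,0],[0,0,0]],[[1,1,0],[0,0,0]],[[1,1,0],[0,0,0]],[[1,1,0],[0,0,0]],[[1,1,0],[0,0,0]]]'
python3 -m inch '[[[0.15,0.15,0],[0,0,0]],[[0.35,0.35,0],[0,0,0]],[[0.55,0.55,0],[0,0,0]],[[0.75,0.75,0],[0,0,0]],[[0.9,0.9,0],[0,0,0]],[[1,1,0],[0,0,0]],[[1,1,0],[0,0,0]],[[1,1,0],[0,0,0]],[[1,1,0],[0,0,0]],[[1,1,0],[0,0,0]]]'
python3 -m inch '[[[0.15,0.1,0],[0,0,0]],[[0.35,0.2,0],[0,0,0]],[[0.55,0.3,0],[0,0,0]],[[0.75,0.4,0],[0,0,0]],[[0.9,0.5,0],[0,0,0]],[[1,0.55,0],[0,0,0]],[[1,0.55,0],[0,0,0]],[[1,0.55,0],[0,0,0]],[[1,0.55,0],[0,0,0]],[[1,0.55,0],[0,0,0]]]'
python3 -c "
from h import *
o,p,y=state();print(p,y,o['joint_pos'],o['clock'])
plan(p,y,[(.495,.22,.20,155),(.489,.32,.16,175),(.4885,.3495,.11,175)])"
```

```text
clock: 5.1
position: [0.3997, -0.1687, 0.2209]
ee_rot: [0.538, 0.843, -0.0, -0.0]
ft_force: [0.2, -0.7, 0.6]
grip_width: 0.604
grasp_force: 0.0
clock: 6.1
position: [0.4385, -0.0624, 0.2208]
ee_rot: [0.538, 0.843, -0.0, -0.0]
ft_force: [-0.6, 0.9, 0.1]
grip_width: 0.601
grasp_force: 0.0
clock: 7.1
position: [0.4774, 0.0439, 0.2209]
ee_rot: [0.538, 0.843, -0.0, 0.0]
ft_force: [0.1, 0.6, -0.1]
grip_width: 0.605
grasp_force: 0.0
clock: 8.1
position: [0.4837, 0.135, 0.2209]
ee_rot: [0.538, 0.843, -0.0, 0.0]
ft_force: [-0.2, -0.0, 0.5]
grip_width: 0.6
grasp_force: 0.0
[0.48365991 0.13502022 0.22089393] 114.91588092101588 [ 0.48606089  0.15579122 -0.91505579  1.75547468  0.12869979  1.29295742
 -0.02372848] 8.1
-> (0.495, 0.22, 0.2, 155) shift [0.904 0.576 0.261] turn z -0.891
-> (0.489, 0.32, 0.16, 175) shift [0.596 1.101 0.5  ] turn z -0.444
-> (0.4885, 0.3495, 0.11, 175) shift [0.038 0.367 0.625] turn z 0.0
```

```bash
python3 -m inch '[[[0.15,0.1,0.05],[0,0,-0.15]],[[0.3,0.2,0.1],[0,0,-0.3]],[[0.45,0.3,0.15],[0,0,-0.45]],[[0.6,0.4,0.2],[0,0,-0.6]],[[0.75,0.5,0.26],[0,0,-0.75]],[[0.9,0.58,0.26],[0,0,-0.89]],[[0.9,0.58,0.26],[0,0,-0.89]],[[0.9,0.58,0.26],[0,0,-0.89]],[[0.9,0.58,0.26],[0,0,-0.89]],[[0.9,0.58,0.26],[0,0,-0.89]]]'
python3 -m inch '[[[0.1,0.2,0.1],[0,0,-0.1]],[[0.2,0.4,0.2],[0,0,-0.2]],[[0.3,0.6,0.3],[0,0,-0.3]],[[0.4,0.8,0.4],[0,0,-0.4]],[[0.5,0.9,0.5],[0,0,-0.44]],[[0.6,1,0.5],[0,0,-0.44]],[[0.6,1,0.5],[0,0,-0.44]],[[0.6,1,0.5],[0,0,-0.44]],[[0.6,1,0.5],[0,0,-0.44]],[[0.6,1,0.5],[0,0,-0.44]]]'
python3 - <<'E'
from h import *
o,p,y=state();print(p,y,o['joint_pos'],o['clock'])
plan(p,y,[(.4885,.3495,.10,175),(.4885,.3495,.057,175)])
E
```

```text
clock: 9.1
position: [0.4955, 0.2198, 0.2002]
ee_rot: [0.218, 0.976, -0.0, 0.0]
ft_force: [0.8, -0.7, -0.2]
grip_width: 0.601
grasp_force: 0.0
clock: 10.1
position: [0.486, 0.3127, 0.1603]
ee_rot: [0.046, 0.999, -0.0, 0.0]
ft_force: [-0.9, 0.2, -0.5]
grip_width: 0.601
grasp_force: 0.0
[0.48600446 0.31272025 0.16034508] 174.73659249433058 [ 0.16919149  0.48137302 -1.04928721  1.64031966  0.43393041  1.27478789
  0.51816054] 10.1
-> (0.4885, 0.3495, 0.1, 175) shift [0.011 0.461 0.754] turn z -0.006
-> (0.4885, 0.3495, 0.057, 175) shift [0.    0.    0.538] turn z 0.0
```

```bash
python3 -m inch '[[[0,0.1,0.1],[0,0,0]],[[0,0.2,0.25],[0,0,0]],[[0,0.3,0.4],[0,0,0]],[[0.01,0.4,0.5],[0,0,0]],[[0.01,0.46,0.65],[0,0,0]],[[0.01,0.46,0.75],[0,0,0]],[[0.01,0.46,0.75],[0,0,0]],[[0.01,0.46,0.75],[0,0,0]],[[0.01,0.46,0.75],[0,0,0]],[[0.01,0.46,0.75],[0,0,0]]]'
python3 -m inch '[[[0,0,0.1],[0,0,0]],[[0,0,0.2],[0,0,0]],[[0,0,0.3],[0,0,0]],[[0,0,0.4],[0,0,0]],[[0,0,0.5],[0,0,0]],[[0,0,0.53],[0,0,0]],[[0,0,0.53],[0,0,0]],[[0,0,0.53],[0,0,0]],[[0,0,0.53],[0,0,0]],[[0,0,0.53],[0,0,0]]]'
python3 -m inch '[[[0,0,0],[0,0,0]],[[0,0,0],[0,0,0]],[[0,0,0],[0,0,0]],[[0,0,0],[0,0,0]],[[0,0,0],[0,0,0]],[[0,0,0],[0,0,0]],[[0,0,0],[0,0,0]],[[0,0,0],[0,0,0]],[[0,0,0],[0,0,0]],[[0,0,0],[0,0,0]]]' 0 25
python3 - <<'E'
from h import *
o,p,y=state();print(p,y,o['ft_force'],o['torque'],o['grip_width']*85)
cv2.imwrite("pics/s2.png",cv2.resize(manip.camera("scene")[200:310,110:260,::-1],None,fx=4,fy=4,interpolation=cv2.INTER_CUBIC))
E
```

```text
clock: 11.1
position: [0.4883, 0.3501, 0.1006]
ee_rot: [0.045, 0.999, 0.0, 0.0]
ft_force: [0.0, -0.0, -0.5]
grip_width: 0.601
grasp_force: 0.0
clock: 12.1
position: [0.4882, 0.3503, 0.058]
ee_rot: [0.045, 0.999, 0.0, 0.0]
ft_force: [0.3, -0.3, -0.0]
grip_width: 0.602
grasp_force: 0.0
clock: 13.1
position: [0.488, 0.3502, 0.0578]
ee_rot: [0.045, 0.999, -0.0, 0.0]
ft_force: [-1.3, -2.1, 4.9]
grip_width: 0.131
grasp_force: 30.1
[0.48803514 0.35016712 0.05778757] 174.83023992491326 [-1.28816381 -2.10236002  4.93869566] [-0.41963958  0.26824413  0.02508321] 11.163910632176679
```

View pics/s2.png

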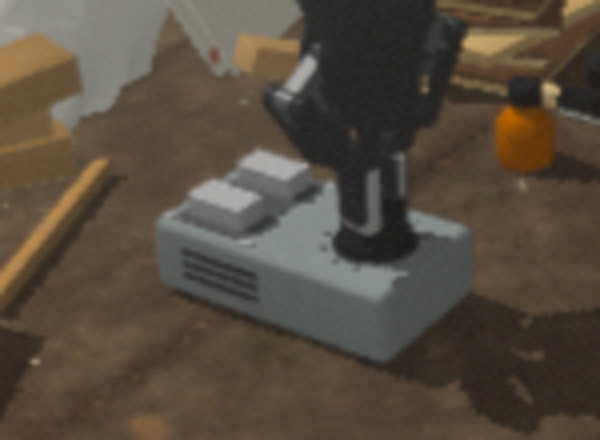

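The picture shows the fingers closed on the dial's bar, and the measured opening of 11 mm is close to its 12 mm thickness. Next I turn it clockwise to the mark's direction.

```bash
python3 -m inch '[[[0,0,0],[0,0,0.1]],[[0,0,0],[0,0,0.2]],[[0,0,0],[0,0,0.3]],[[0,0,0],[0,0,0.4]],[[0,0,0],[0,0,0.5]],[[0,0,0],[0,0,0.6]],[[0,0,0],[0,0,0.7]],[[0,0,0],[0,0,0.825]],[[0,0,0],[0,0,0.825]],[[0,0,0],[0,0,0.825]]]'
python3 -c "
from h import *
print(state()[2], state()[0]['torque'])"
python3 -m inch '[[[0,0,0],[0,0,0]],[[0,0,0],[0,0,0]],[[0,0,0],[0,0,0]],[[0,0,0],[0,0,0]],[[0,0,-0.15],[0,0,0]],[[0,0,-0.3],[0,0,0]],[[0,0,-0.5],[0,0,0]],[[0,0,-0.7],[0,0,0]],[[0,0,-0.9],[0,0,0]],[[0,0,-1],[0,0,0]]]' 0.5
python3 - <<'E'
from h import *
o,p,y=state();print(p,y,o['joint_pos'])
plan(p,y,[(.51,.25,.2,113),(.51,.15,.2,91),(.505,.07,.2,91),(.50,-.01,.2,91),(.49,-.09,.2,91),(.4835,-.128,.16,91)])
E
```

```text
clock: 14.15
position: [0.4881, 0.3502, 0.0578]
ee_rot: [0.359, 0.933, -0.0, 0.0]
ft_force: [-1.8, -1.5, 5.8]
grip_width: 0.133
grasp_force: 30.2
137.87051518400125 [-0.53882112  0.35531275  0.00086515]
clock: 15.15
position: [0.4886, 0.3508, 0.1402]
ee_rot: [0.361, 0.933, 0.001, 0.001]
ft_force: [0.7, 0.3, -0.0]
grip_width: 0.5
grasp_force: 0.0
[0.48856322 0.35077468 0.14016861] 137.7051016801223 [-0.01853018  0.49143725 -0.88241876  1.60564325  0.39767053  1.23191548
 -0.14375531]
-> (0.51, 0.25, 0.2, 113) shift [-1.046 -0.751 -0.748] turn z 0.549
-> (0.51, 0.15, 0.2, 91) shift [-1.151 -0.488 -0.   ] turn z 0.489
-> (0.505, 0.07, 0.2, 91) shift [-0.999 -0.08  -0.   ] turn z 0.0
-> (0.5, -0.01, 0.2, 91) shift [-0.999 -0.08  -0.   ] turn z 0.0
-> (0.49, -0.09, 0.2, 91) shift [-0.998 -0.142 -0.   ] turn z 0.0
-> (0.4835, -0.128, 0.16, 91) shift [-0.474 -0.09   0.5  ] turn z 0.0
```

```bash
python3 -m inch '[[[0,0,-0.15],[0,0,0]],[[-0.1,-0.1,-0.3],[0,0,0.1]],[[-0.3,-0.2,-0.5],[0,0,0.2]],[[-0.45,-0.3,-0.75],[0,0,0.3]],[[-0.6,-0.45,-0.75],[0,0,0.4]],[[-0.8,-0.6,-0.75],[0,0,0.5]],[[-1,-0.75,-0.75],[0,0,0.55]],[[-1,-0.75,-0.75],[0,0,0.55]],[[-1,-0.75,-0.75],[0,0,0.55]],[[-1,-0.75,-0.75],[0,0,0.55]]]' 0.7
python3 -m inch '[[[-0.15,-0.1,0],[0,0,0.1]],[[-0.3,-0.2,0],[0,0,0.2]],[[-0.5,-0.25,0],[0,0,0.3]],[[-0.7,-0.35,0],[0,0,0.4]],[[-0.9,-0.4,0],[0,0,0.46]],[[-1,-0.45,0],[0,0,0.46]],[[-1,-0.45,0],[0,0,0.46]],[[-1,-0.45,0],[0,0,0.46]],[[-1,-0.45,0],[0,0,0.46]],[[-1,-0.45,0],[0,0,0.46]]]'
python3 - <<'E'
from h import *
o,p,y=state();print(p,y,o['joint_pos'])
im=manip.camera("top")[:,:,::-1]; cv2.imwrite("pics/top3.png",im)
cv2.imwrite("pics/c3.png",cv2.resize(im[145:225,135:195],None,fx=7,fy=7,interpolation=cv2.INTER_CUBIC))
plan(p,y,[(p[0],p[1]-.08,.2,92.7),(p[0],p[1]-.16,.2,92.7),(p[0],p[1]-.24,.2,92.7),(.4835,-.128,.13,92.7)])
E
```

```text
clock: 16.15
position: [0.5063, 0.2531, 0.1978]
ee_rot: [0.551, 0.834, 0.0, -0.0]
ft_force: [0.5, 0.2, -0.1]
grip_width: 0.7
grasp_force: 0.0
clock: 17.15
position: [0.5047, 0.1651, 0.1977]
ee_rot: [0.692, 0.721, 0.0, -0.0]
ft_force: [0.2, -0.5, 0.3]
grip_width: 0.697
grasp_force: 0.0
[0.50468521 0.16513543 0.19769182] 92.35320107941735 [ 0.26435739  0.22350599 -0.7508003   1.72373362  0.15936227  1.25683574
 -0.48240039]
-> (np.float64(0.504685210183311), np.float64(0.08513543180990414), 0.2, 92.7) shift [-0.999 -0.041 -0.029] turn z -0.008
-> (np.float64(0.504685210183311), np.float64(0.00513543180990414), 0.2, 92.7) shift [-0.999 -0.047 -0.   ] turn z 0.0
-> (np.float64(0.504685210183311), np.float64(-0.07486456819009585), 0.2, 92.7) shift [-0.999 -0.047 -0.   ] turn z 0.0
-> (0.4835, -0.128, 0.13, 92.7) shift [-0.651 -0.296  0.875] turn z 0.0
```

View pics/c3.png

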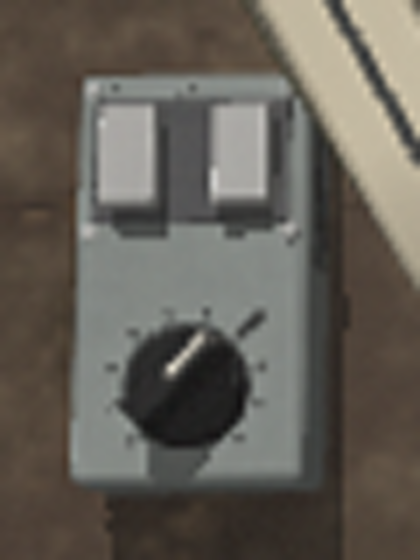

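The pointer runs from crop (168,375) to (205,335), in line with the long mark at (252,322) to within about 2°, so the dial is set. Next is the screwdriver.

```bash
python3 -m inch '[[[-0.15,0,0],[0,0,0]],[[-0.35,0,0],[0,0,0]],[[-0.55,-0.04,0],[0,0,0]],[[-0.75,-0.04,0],[0,0,0]],[[-0.9,-0.04,0],[0,0,0]],[[-1,-0.04,0],[0,0,0]],[[-1,-0.04,0],[0,0,0]],[[-1,-0.04,0],[0,0,0]],[[-1,-0.04,0],[0,0,0]],[[-1,-0.04,0],[0,0,0]]]'
python3 -m inch '[[[-0.15,0,0],[0,0,0]],[[-0.35,0,0],[0,0,0]],[[-0.55,-0.04,0],[0,0,0]],[[-0.75,-0.04,0],[0,0,0]],[[-0.9,-0.04,0],[0,0,0]],[[-1,-0.04,0],[0,0,0]],[[-1,-0.04,0],[0,0,0]],[[-1,-0.04,0],[0,0,0]],[[-1,-0.04,0],[0,0,0]],[[-1,-0.04,0],[0,0,0]]]'
python3 -m inch '[[[-0.15,0,0],[0,0,0]],[[-0.35,0,0],[0,0,0]],[[-0.55,-0.04,0],[0,0,0]],[[-0.75,-0.1,0],[0,0,0]],[[-0.9,-0.2,0],[0,0,0]],[[-1,-0.25,0],[0,0,0]],[[-1,-0.25,0],[0,0,0]],[[-1,-0.25,0],[0,0,0]],[[-1,-0.25,0],[0,0,0]],[[-1,-0.25,0],[0,0,0]]]'
python3 - <<'E'
from h import *
o,p,y=state();print(p,y,o['joint_pos'])
plan(p,y,[(.4837,-.128,.135,92.7),(.4837,-.128,.06,92.7),(.4837,-.128,.003,92.7)])
E
```

```text
clock: 18.2
position: [0.5047, 0.0849, 0.1977]
ee_rot: [0.693, 0.721, 0.0, -0.0]
ft_force: [0.6, 0.3, 0.0]
grip_width: 0.701
grasp_force: 0.0
clock: 19.2
position: [0.5047, 0.0049, 0.1977]
ee_rot: [0.693, 0.721, 0.0, -0.0]
ft_force: [-0.4, 0.3, 0.1]
grip_width: 0.697
grasp_force: 0.0
clock: 20.2
position: [0.4882, -0.0759, 0.1977]
ee_rot: [0.693, 0.721, 0.0, -0.0]
ft_force: [-0.3, -1.0, 0.2]
grip_width: 0.701
grasp_force: 0.0
[ 0.48815129 -0.07587994  0.19772759] 92.32110936341196 [ 0.61129439  0.1065199  -0.57854693  1.81914008  0.06149056  1.23363277
  0.05550034]
-> (0.4837, -0.128, 0.135, 92.7) shift [-0.649 -0.082  0.784] turn z -0.008
-> (0.4837, -0.128, 0.06, 92.7) shift [0.    0.    0.938] turn z 0.0
-> (0.4837, -0.128, 0.003, 92.7) shift [0.    0.    0.712] turn z 0.0
```

```bash
python3 -m inch '[[[-0.1,0,0.1],[0,0,0]],[[-0.2,-0.02,0.25],[0,0,0]],[[-0.35,-0.04,0.4],[0,0,0]],[[-0.5,-0.06,0.55],[0,0,-0.01]],[[-0.6,-0.08,0.7],[0,0,-0.01]],[[-0.65,-0.08,0.79],[0,0,-0.01]],[[-0.65,-0.08,0.79],[0,0,-0.01]],[[-0.65,-0.08,0.79],[0,0,-0.01]],[[-0.65,-0.08,0.79],[0,0,-0.01]],[[-0.65,-0.08,0.79],[0,0,-0.01]]]'
python3 -m inch '[[[0,0,0.15],[0,0,0]],[[0,0,0.3],[0,0,0]],[[0,0,0.45],[0,0,0]],[[0,0,0.6],[0,0,0]],[[0,0,0.75],[0,0,0]],[[0,0,0.85],[0,0,0]],[[0,0,0.93],[0,0,0]],[[0,0,0.93],[0,0,0]],[[0,0,0.93],[0,0,0]],[[0,0,0.93],[0,0,0]]]'
python3 -m inch '[[[0,0,0.1],[0,0,0]],[[0,0,0.2],[0,0,0]],[[0,0,0.3],[0,0,0]],[[0,0,0.4],[0,0,0]],[[0,0,0.5],[0,0,0]],[[0,0,0.6],[0,0,0]],[[0,0,0.65],[0,0,0]],[[0,0,0.7],[0,0,0]],[[0,0,0.7],[0,0,0]],[[0,0,0.7],[0,0,0]]]'
python3 - <<'E'
from h import *
o,p,y=state();print(p,y)
a=manip.camera("scene")[160:250,240:360,::-1];cv2.imwrite("pics/s4.png",cv2.resize(a,None,fx=5,fy=5,interpolation=cv2.INTER_CUBIC))
E
```

```text
clock: 21.2
position: [0.484, -0.1284, 0.1351]
ee_rot: [0.69, 0.724, 0.0, 0.001]
ft_force: [-0.0, 0.3, 0.3]
grip_width: 0.699
grasp_force: 0.0
clock: 22.2
position: [0.484, -0.1289, 0.0606]
ee_rot: [0.69, 0.724, 0.0, 0.0]
ft_force: [-0.4, -0.4, 0.6]
grip_width: 0.702
grasp_force: 0.0
clock: 23.2
position: [0.4837, -0.1288, 0.0043]
ee_rot: [0.69, 0.724, 0.0, 0.0]
ft_force: [-0.3, 0.0, 0.2]
grip_width: 0.704
grasp_force: 0.0
[ 0.48374899 -0.12881259  0.00425562] 92.71073513921576
```

View pics/s4.png

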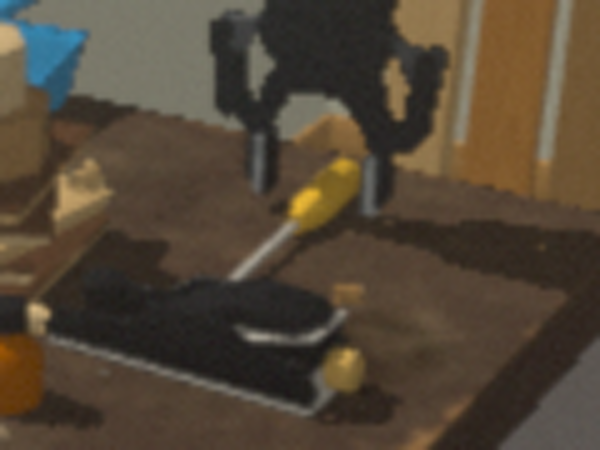

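The fingers straddle the amber handle, which is at crop (325,195). I close on it and lift.

```bash
python3 -m inch '[[[0,0,0],[0,0,0]],[[0,0,0],[0,0,0]],[[0,0,0],[0,0,0]],[[0,0,0],[0,0,0]],[[0,0,0],[0,0,0]],[[0,0,0],[0,0,0]],[[0,0,0],[0,0,0]],[[0,0,0],[0,0,0]],[[0,0,0],[0,0,0]],[[0,0,0],[0,0,0]]]' 0 60
python3 -m inch '[[[0,0,-0.05],[0,0,0]],[[0,0,-0.1],[0,0,0]],[[0,0,-0.2],[0,0,0]],[[0,0,-0.3],[0,0,0]],[[0,0,-0.4],[0,0,0]],[[0,0,-0.5],[0,0,0]],[[0,0,-0.6],[0,0,0]],[[0,0,-0.75],[0,0,0]],[[0,0,-0.9],[0,0,0]],[[0,0,-1],[0,0,0]]]'
python3 -m inch '[[[0,0,-0.1],[0,0,0]],[[0,0,-0.25],[0,0,0]],[[0,0,-0.4],[0,0,0]],[[0,0,-0.55],[0,0,0]],[[0,0,-0.7],[0,0,0]],[[0,0,-0.8],[0,0,0]],[[0,0,-0.9],[0,0,0]],[[0,0,-1],[0,0,0]],[[0,0,-1],[0,0,0]],[[0,0,-1],[0,0,0]]]'
python3 - <<'E'
from h import *
o,p,y=state();print(p,y,o['grip_width']*85)
im=manip.camera("top")[:,:,::-1];cv2.imwrite("pics/top5.png",im)
b=manip.camera("scene")[:,:,::-1];cv2.imwrite("pics/scene5.png",b)
f=lambda a:cv2.resize(a,(400,400),interpolation=cv2.INTER_CUBIC)
cv2.imwrite("pics/c5.png",np.hstack([f(im[145:245,290:390]),f(b[110:230,260:380])]))
E
```

```text
clock: 24.25
position: [0.4838, -0.1289, 0.0045]
ee_rot: [0.69, 0.724, 0.0, 0.0]
ft_force: [-1.8, 0.8, 5.7]
grip_width: 0.221
grasp_force: 58.8
clock: 25.25
position: [0.484, -0.1289, 0.0856]
ee_rot: [0.69, 0.724, 0.0, 0.001]
ft_force: [0.4, 0.5, -1.1]
grip_width: 0.221
grasp_force: 58.6
clock: 26.25
position: [0.4835, -0.1288, 0.164]
ee_rot: [0.69, 0.724, -0.0, -0.0]
ft_force: [0.0, 1.4, -0.8]
grip_width: 0.219
grasp_force: 58.6
[ 0.48348985 -0.12880833  0.16398921] 92.70158067576405 18.5790602220624
```

View pics/c5.png

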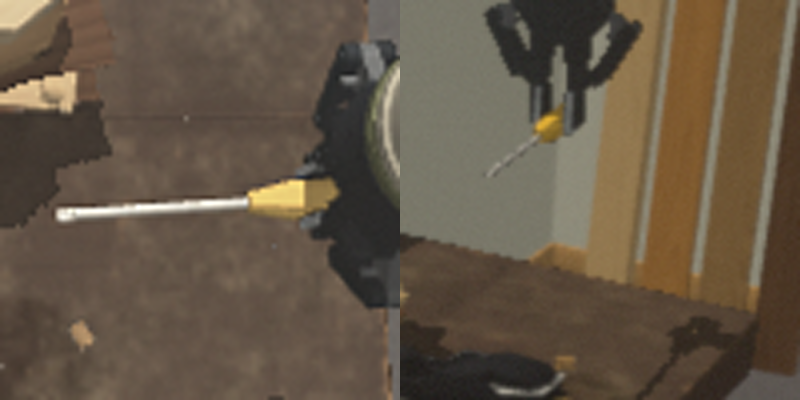

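The screwdriver is held at lift height: in the top crop the blade is at (58,214) and the neck at (248,204), and in the scene crop the blade is at (488,175). I measure it against the tool and plan the carry.

```bash
python3 - <<'E'
from h import *
t=lambda x,y,z: ray("top",290+(x+.5)/4-.5,145+(y+.5)/4-.5,z)
o,p,y=state()
s=(260+(488-400+.5)*.3-.5,110+175.5*.3-.5)
for z in(.15,.16,.165,.17):
    b=t(58,214,z); print("blade",z,b.round(4),"scene px err",np.array(proj("scene",b))-s)
b=t(58,214,.162); n=t(248,204,.168); d=b-n; print("len",np.linalg.norm(d),"yaw",np.degrees(np.arctan2(d[1],d[0])))
u=d/np.linalg.norm(d); m=n+u*46; m=n+(b-n)*46/103; print("shank mid",m,"rel tcp",m-p)
# target: rotate to yaw 91.2
r=(m-p)[:2]; a=np.radians(91.2-np.degrees(np.arctan2(d[1],d[0]))); R=np.array([[np.cos(a),-np.sin(a)],[np.sin(a),np.cos(a)]])
tgt=np.array([.5709,.3510])-R@r; fy=y+np.degrees(a); print("target tcp",tgt,fy)
plan(p,y,[(.487,-.05,.21,y),(.5,.03,.21,y),(.515,.11,.21,y),(.54,.19,.21,y),(*tgt,.17,fy),(*tgt,.095,fy)])
E
```

```text
blade 0.15 [0.4789 0.0105 0.15  ] scene px err [-2.06270569  4.93695186]
blade 0.16 [0.4776 0.0121 0.16  ] scene px err [-1.73618444  1.48000669]
blade 0.165 [0.477  0.0128 0.165 ] scene px err [-1.57177201 -0.26066025]
blade 0.17 [0.4763 0.0136 0.17  ] scene px err [-1.40658447 -2.00953343]
len 0.10235826688569415 yaw 92.47833375197123
shank mid [ 0.47980238 -0.04412446  0.16532039] rel tcp [-0.0034732   0.08462754  0.00170327]
target tcp [0.57248435 0.26631604] 91.42674797282353
-> (0.487, -0.05, 0.21, np.float64(92.70508172479477)) shift [ 0.981  0.093 -0.58 ] turn z 0.0
-> (0.5, 0.03, 0.21, np.float64(92.70508172479477)) shift [ 0.991  0.21  -0.   ] turn z 0.0
-> (0.515, 0.11, 0.21, np.float64(92.70508172479477)) shift [ 0.99   0.234 -0.   ] turn z 0.0
-> (0.54, 0.19, 0.21, np.float64(92.70508172479477)) shift [ 0.984  0.359 -0.   ] turn z 0.0
-> (np.float64(0.5724843529606933), np.float64(0.2663160403737318), 0.17, np.float64(91.42674797282353)) shift [0.934 0.451 0.5  ] turn z 0.028
-> (np.float64(0.5724843529606933), np.float64(0.2663160403737318), 0.095, np.float64(91.42674797282353)) shift [0.    0.    0.938] turn z 0.0
```

```bash
python3 -m inch '[[[0,0,-0.1],[0,0,0]],[[0.05,0,-0.25],[0,0,0]],[[0.15,0.02,-0.4],[0,0,0]],[[0.25,0.03,-0.58],[0,0,0]],[[0.4,0.05,-0.58],[0,0,0]],[[0.55,0.06,-0.58],[0,0,0]],[[0.7,0.08,-0.58],[0,0,0]],[[0.85,0.09,-0.58],[0,0,0]],[[0.98,0.09,-0.58],[0,0,0]],[[0.98,0.09,-0.58],[0,0,0]]]'
python3 -m inch '[[[0.1,0.02,0],[0,0,0]],[[0.22,0.04,0],[0,0,0]],[[0.34,0.06,0],[0,0,0]],[[0.46,0.09,0],[0,0,0]],[[0.58,0.12,0],[0,0,0]],[[0.7,0.15,0],[0,0,0]],[[0.82,0.18,0],[0,0,0]],[[0.92,0.2,0],[0,0,0]],[[0.99,0.21,0],[0,0,0]],[[0.99,0.21,0],[0,0,0]]]'
python3 -m inch '[[[0.1,0.02,0],[0,0,0]],[[0.22,0.04,0],[0,0,0]],[[0.34,0.06,0],[0,0,0]],[[0.46,0.09,0],[0,0,0]],[[0.58,0.12,0],[0,0,0]],[[0.7,0.15,0],[0,0,0]],[[0.82,0.18,0],[0,0,0]],[[0.92,0.2,0],[0,0,0]],[[0.99,0.23,0],[0,0,0]],[[0.99,0.23,0],[0,0,0]]]'
python3 -m inch '[[[0.1,0.03,0],[0,0,0]],[[0.22,0.06,0],[0,0,0]],[[0.34,0.1,0],[0,0,0]],[[0.46,0.15,0],[0,0,0]],[[0.58,0.2,0],[0,0,0]],[[0.7,0.25,0],[0,0,0]],[[0.82,0.3,0],[0,0,0]],[[0.92,0.33,0],[0,0,0]],[[0.98,0.36,0],[0,0,0]],[[0.98,0.36,0],[0,0,0]]]'
python3 - <<'E'
from h import *
o,p,y=state();print(p,y,o['joint_pos'])
plan(p,y,[(.5725,.2663,.17,91.4),(.5725,.2663,.1,91.4)])
E
```

```text
clock: 27.35
position: [0.487, -0.0483, 0.2104]
ee_rot: [0.689, 0.724, 0.0, -0.0]
ft_force: [0.3, -0.3, 0.1]
grip_width: 0.218
grasp_force: 58.6
clock: 28.35
position: [0.5001, 0.0307, 0.2105]
ee_rot: [0.69, 0.724, 0.0, -0.0]
ft_force: [0.7, -0.6, -0.9]
grip_width: 0.223
grasp_force: 58.6
clock: 29.35
position: [0.5149, 0.1107, 0.2105]
ee_rot: [0.69, 0.724, 0.0, -0.0]
ft_force: [-0.2, -0.1, -0.6]
grip_width: 0.217
grasp_force: 58.6
clock: 30.35
position: [0.5398, 0.1903, 0.2104]
ee_rot: [0.69, 0.724, 0.0, -0.0]
ft_force: [-0.5, 0.3, -0.3]
grip_width: 0.217
grasp_force: 58.6
[0.5398382  0.19026779 0.21040823] 92.762058770525 [ 0.20509306  0.31715645 -0.75405714  1.60204055  0.22237615  1.3109598
 -0.53330627]
-> (0.5725, 0.2663, 0.17, 91.4) shift [0.93  0.454 0.505] turn z 0.03
-> (0.5725, 0.2663, 0.1, 91.4) shift [0.    0.    0.875] turn z 0.0
```

```bash
python3 -m inch '[[[0.1,0.05,0],[0,0,0]],[[0.22,0.1,0.05],[0,0,0]],[[0.34,0.16,0.1],[0,0,0]],[[0.46,0.22,0.2],[0,0,0.01]],[[0.58,0.28,0.3],[0,0,0.02]],[[0.7,0.34,0.4],[0,0,0.03]],[[0.82,0.4,0.45],[0,0,0.03]],[[0.9,0.44,0.5],[0,0,0.03]],[[0.93,0.45,0.5],[0,0,0.03]],[[0.93,0.45,0.5],[0,0,0.03]]]'
python3 -m inch '[[[0,0,0.1],[0,0,0]],[[0,0,0.2],[0,0,0]],[[0,0,0.3],[0,0,0]],[[0,0,0.4],[0,0,0]],[[0,0,0.5],[0,0,0]],[[0,0,0.6],[0,0,0]],[[0,0,0.7],[0,0,0]],[[0,0,0.8],[0,0,0]],[[0,0,0.88],[0,0,0]],[[0,0,0.88],[0,0,0]]]'
python3 - <<'E'
from h import *
o,p,y=state();print(p,y)
im=manip.camera("top")[:,:,::-1];cv2.imwrite("pics/top6.png",im)
b=manip.camera("scene")[:,:,::-1];cv2.imwrite("pics/scene6.png",b)
f=lambda a:cv2.resize(a,(400,400),interpolation=cv2.INTER_CUBIC)
cv2.imwrite("pics/c6.png",np.hstack([f(im[130:230,130:230]),f(b[190:310,130:250])]))
E
```

```text
clock: 31.35
position: [0.5723, 0.2659, 0.1706]
ee_rot: [0.698, 0.716, 0.0, -0.0]
ft_force: [-0.2, -0.5, -0.2]
grip_width: 0.22
grasp_force: 58.6
clock: 32.35
position: [0.5718, 0.2652, 0.0989]
ee_rot: [0.699, 0.715, -0.001, -0.0]
ft_force: [0.8, -0.0, 0.3]
grip_width: 0.217
grasp_force: 58.6
[0.57177921 0.2651628  0.09892262] 91.36162536755593
```

View pics/c6.png

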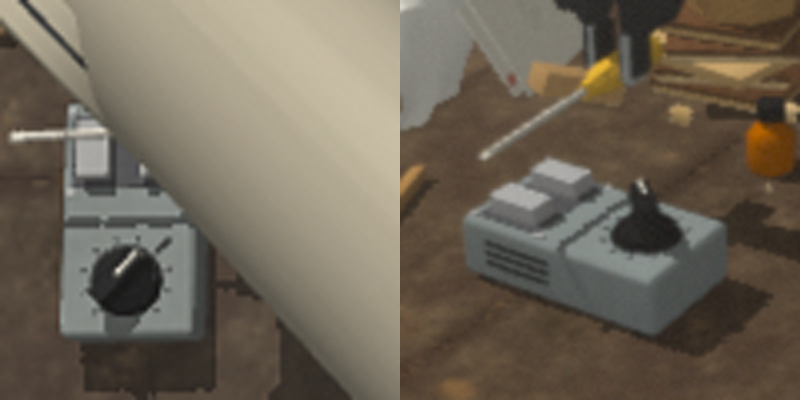

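In the top crop the blade tip is at (10,137) and the shank reaches (105,131), across the pole end. In the scene crop the blade is at (482,156) and the dial still points at the mark. I check these against the target.

```bash
python3 - <<'E'
from h import *
t=lambda x,y,z: ray("top",130+(x+.5)/4-.5,130+(y+.5)/4-.5,z)
s=(130+(482-400+.5)*.3-.5,190+156.5*.3-.5)
for z in(.09,.098,.106):
    b=t(11,137,z); print(z,b.round(4),np.array(proj("scene",b))-s)
b=t(11,137,.098); c=t(105,131,.0995); d=b-c; print("yaw",np.degrees(np.arctan2(d[1],d[0])), "shank mid from blade", b+np.array([np.sin(np.radians(1.2)),-1,0])*.057, "want .5709 .351")
E
```

```text
0.09 [0.57   0.4108 0.09  ] [-2.87353703  5.59475523]
0.098 [0.5681 0.4081 0.098 ] [-1.5134806   1.76222966]
0.106 [0.5663 0.4053 0.106 ] [-0.14852246 -2.0841085 ]
yaw 93.35564718877251 shank mid from blade [0.56932551 0.35105521 0.098     ] want .5709 .351
```

```bash
python3 -m inch '[[[0,0.02,0.04],[0,0,0.02]],[[0,0.02,0.08],[0,0,0.02]],[[0,0.02,0.12],[0,0,0.02]],[[0,0.02,0.16],[0,0,0.02]],[[0,0.02,0.2],[0,0,0.02]],[[0,0.02,0.24],[0,0,0.02]],[[0,0.02,0.28],[0,0,0.02]],[[0,0.02,0.31],[0,0,0.02]],[[0,0.02,0.34],[0,0,0.02]],[[0,0.02,0.34],[0,0,0.02]]]'
python3 -m inch '[[[0,0,0],[0,0,0]],[[0,0,0],[0,0,0]],[[0,0,0],[0,0,0]],[[0,0,0],[0,0,0]],[[0,0,0],[0,0,0]],[[0,0,0],[0,0,0]],[[0,0,0],[0,0,0]],[[0,0,0],[0,0,0]],[[0,0,0],[0,0,0]],[[0,0,0],[0,0,0]]]'
python3 - <<'E'
from h import *
im=manip.camera("top")[:,:,::-1]
b=manip.camera("scene")[:,:,::-1]
f=lambda a:cv2.resize(a,(400,400),interpolation=cv2.INTER_CUBIC)
cv2.imwrite("pics/c7.png",np.hstack([f(im[130:230,130:230]),f(b[190:310,130:250])]))
E
```

```text
clock: 33.45
position: [0.5737, 0.2654, 0.0725]
ee_rot: [0.704, 0.71, -0.0, -0.0]
ft_force: [-0.8, 0.3, -0.5]
grip_width: 0.225
grasp_force: 58.6
clock: 34.45
position: [0.5738, 0.2655, 0.0729]
ee_rot: [0.704, 0.71, -0.0, 0.0]
ft_force: [-0.4, -0.2, -1.0]
grip_width: 0.218
grasp_force: 58.6
```

View pics/c7.png

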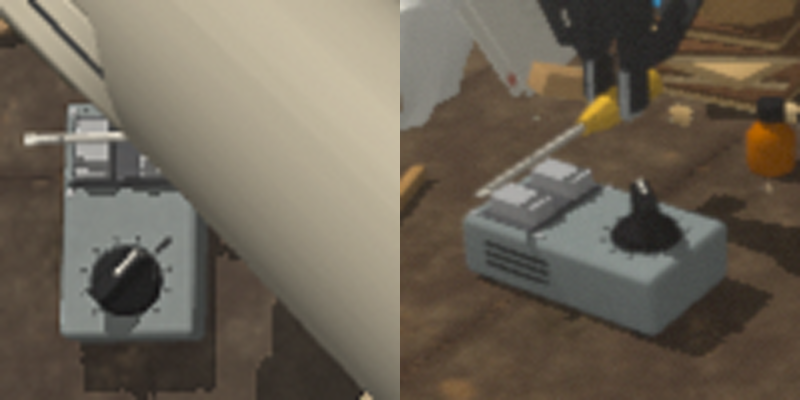

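The shank lies across both poles: blade at top crop (25,139), shank reaching (120,135). It looks slightly high, so I do a final check.

```bash
python3 -m inch '[[[0,0,0.02],[0,0,0]],[[0,0,0.03],[0,0,0]],[[0,0,0.03],[0,0,0]],[[0,0,0.03],[0,0,0]],[[0,0,0.03],[0,0,0]],[[0,0,0.03],[0,0,0]],[[0,0,0.03],[0,0,0]],[[0,0,0.03],[0,0,0]],[[0,0,0.03],[0,0,0]],[[0,0,0.03],[0,0,0]]]'
python3 - <<'E'
from h import *
t=lambda x,y,z: ray("top",130+(x+.5)/4-.5,130+(y+.5)/4-.5,z)
b=t(25,139,.0715);c=t(120,135,.074);d=b-c
print("blade",b.round(4),"yaw",np.degrees(np.arctan2(d[1],d[0])),"mid",(b-d/np.linalg.norm(d)*.057).round(4))
s=(130+(482-400+.5)*.3-.5,190+193.5*.3-.5); print(np.array(proj("scene",b))-s)
E
```

```text
clock: 35.55
position: [0.5739, 0.2655, 0.0705]
ee_rot: [0.704, 0.71, 0.0, 0.0]
ft_force: [0.2, 0.0, -0.6]
grip_width: 0.215
grasp_force: 58.6
blade [0.5729 0.4087 0.0715] yaw 91.86245326588684 mid [0.5748 0.3518 0.0739]
[-2.64684961  1.7106612 ]
```

```bash
python3 -m inch '[[[0,-0.01,0],[0,0,0]],[[0,-0.02,0],[0,0,0]],[[0,-0.025,0],[0,0,0]],[[0,-0.025,0],[0,0,0]],[[0,-0.025,0],[0,0,0]],[[0,-0.025,0],[0,0,0]],[[0,-0.025,0],[0,0,0]],[[0,-0.025,0],[0,0,0]],[[0,-0.025,0],[0,0,0]],[[0,-0.025,0],[0,0,0]]]'
python3 -c "
from workcell import manip
print(manip.hand_in())"
```

```text
clock: 36.55
position: [0.5719, 0.2655, 0.0705]
ee_rot: [0.704, 0.71, -0.0, 0.0]
ft_force: [0.4, -0.3, -0.5]
grip_width: 0.221
grasp_force: 58.6
the job is handed in; nothing more can be done
None
```

The dial is set to the long mark and the screwdriver is held still, with its shank across both poles about 13 mm above the faces; I handed the job in at 36.6 s, but no verdict came back.

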